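# Isolate the rig and hold its lever level over the pivot

### The arm

A 7-joint arm with a two-finger parallel gripper is mounted at the origin on the work surface. World frame = base frame: x ahead of the robot, y to its left, z up, the work surface at z = 0. Lengths are in m, angles in degrees, forces in N, time in s.
With the tool pointing down it reaches from about 0.425 to 0.8 m from the base axis. Payload 8.3 kg.
Tool frame: the origin (TCP) lies midway between the tips of the shut fingers; the grasp point (between the pads) lies 19 mm behind it; z points along the fingers, y is the line along which they close (so a half turn about z gives the same grasp; the last joint's range is limited). The gripper opens to 85 mm and grips with 20 to 120 N. Pads are 22 mm wide; open, the fingers measure 114 mm over their backs; the gripper's body (76 mm by 85 mm) begins 54 mm behind the grasp point. The pads swing forward as they close: fully open they stand 13 mm farther back than shut.
Start: joints at [72.313, 21.967, 0.94, 78.501, -0.361, 79.538, -2.664], TCP at [0.152, -0.606, 0.202] pointing down, gripper open.
Joint ranges: [-169.22, 169.22], [-14.56, 117.87], [-87.37, 89.26], [10.42, 133.3], [-82.24, 262.24], [0.94, 117.77], [-172.7, 172.7]. Speed limits (degrees/s): [136.94, 136.94, 172.46, 172.46, 180, 180, 180].

### API

Orientations are given as a 3x3 rotation matrix whose columns are the frame's x, y, z axes.
In Python, from bench import env gives the robot as it stands.
- The arm moves only by the tool play_rows, never from a script. Its argument "plan" is a list of rows, each a list of 7 numbers: the opening, from 0 (shut) to 1 (fully open), then the shift along the world's x, y, z in cm, then the turn, a rotation vector about the world's x, y, z in rad. In form: [[hand, dx, dy, dz, ax, ay, az], ...]. A call has 1 to 10 rows; each row shifts and turns the commanded pose from where the row before left it; what a row does not reach is not made up. A row lasts 1/10 s, in which the tool goes at most 50 mm and 8.59 degrees, less where a joint would pass 70% of its speed; a pose out of reach is approached as far as the arm can. A call is refused whole if a number of a shift passes 5 or a number of a turn 0.15, either way. A call with a gripper value outside its range is refused whole. The fingers move at their own pace and stop on an object; "force" is the grip in N (left out, the last holds). Time passes only in rows, so rows that do not move let the fingers close. It gives the time, the measured TCP pose, the force, the opening and the grip force at its end, in the units of the state.
- env.state(): the state, without advancing time (a new reading comes with each control period).
- env.grab_frame(name): name is "side" or "top"; returns a dict with "img" (420x560x3 uint8, red, green, blue), "K" (3x3 intrinsics, pixels), "R" (3x3) and "t" (3): a world point X has camera coordinates R X + t. Camera axes: x right, y down, z forward; pixel columns grow to the right and rows downward; lengths in m; the calibration is good to about 2 mm. A picture is of the moment at which its call begins. There is no depth.
- env.finish_job(): hands the job in; it is judged then, once.
The state is a dict: "t": time; "qpos": joint angles; "qd": joint speeds; "joint_efforts": joint torques, N m; "eef_pos": TCP position; "ee_rot": TCP orientation; "wrist_force": force on the tool from outside, world axes, zero at the start; "torque": the same for the moment, N m; "width": finger opening in m; "gripper_force": force on a finger pad.
Only numpy, scipy, OpenCV 4.12 (cv2) and the standard library are available. Lean on these libraries where they do the work, as an engineer would, in place of code of your own. Each camera call takes 0.05 s, during which the arm holds its last target. There are 200 camera calls.

### The job

Switch the rig off at the console's rotary isolator; only then pick up the cast lever by its balance point and hold it level above the rig, hub bore over the pivot stud and eye over the thin pin on the cylinder's rod end, with about 4 cm of clear air between stud and hub so that I can slip the washer on. Do not touch the rig with the lever and leave everything else where it is. Finish while still holding the lever there, steady; do not lower it or let go.

Things in the scene. Friction and masses are not known exactly. Their poses are not given: they have to be found in the camera images.
- isolator (a joint): the console's rotary isolator, a black bar handle on an upright axis. Rad: 0 = ON (its nose, the end with a white stripe on top, along the console's x, away from the robot), 1.571 = OFF (nose along the console's y, to the robot's left: a quarter turn anticlockwise from above). A detent resists with 0.2 N m at first, nothing half way (0.785), then pulls the handle to the other stop by itself
- isolator_grip (a point): on the isolator's axis at grip height, 95 mm above the bench. The bar grip is 12 mm thick, 53 long and 26 high; its top is 11 mm above this point, its foot 15 mm below, on a disc 47 mm across, 12 mm high. The point turns with the handle: x along the bar to the nose, z up
- console: operating console, a fixed grey box 200 (x) x 170 (y) x 65 mm high with push buttons, a red mushroom button (up to 97 mm above the bench) and the isolator on top; it stands on the robot's left or right. Origin: centre of its underside; x away from the robot when unturned. Isolator axis at x 45, y 15 mm
- mat: a thin grey-blue rubber mat, 300 (x) x 220 (y) x 3 mm thick, fixed, on the side of the bench where the console is not; the lever lies on it. Origin: centre of its underside
- lever: dark cast-iron lever, 0.6 to 0.9 kg, flat on the mat: thick hub (52 mm across, 28 high, 22 bore, clamp lug 18 long behind) and small eye (28 across, 18 high, 10 bore) 175 mm apart; straight arm between, 16 mm wide, from 3 to 19 mm above the underside. Balance point on the arm, 45 mm from the hub axis. Origin: below the balance point in the underside's plane; x along the arm to the eye, z up
- lever_balance (a point): the lever's balance point: in the middle of the arm, 11 mm above the lever's underside, 45 mm from the hub's axis
- lever_hub (a point): centre of the hub's bore in the plane of the lever's underside (axes as the lever's)
- lever_eye (a point): centre of the eye's bore in the plane of the lever's underside (axes as the lever's)
- rig: the rig, fixed: perforated aluminium plate 300 (x) x 280 (y) mm, top 46 mm above the bench. On it the pivot (flanged steel pedestal, upright 20 mm stud ending 122 mm above the bench, the rig's highest point) and, 175 mm along the rig's x, a pneumatic cylinder along y whose rod end has a thin upright 9 mm pin. Origin: centre of its underside; x away from the robot when unturned
- stud_top (a point): centre of the top of the pivot stud, 122 mm above the bench (rig x -87.5, y -50 mm; axes as the rig's)
- rod_pin_top (a point): centre of the top of the thin pin on the cylinder's rod end, 105 mm above the bench (rig x 87.5, y -50 mm)
- bush: a brass spacer bush, 20 mm across, 22 mm high, standing on the rig's plate between stud and rod pin. A bystander: leave it alone
- bolt: a steel hexagon bolt standing on its head on the rig's plate, 18 mm across, 40 mm high. A bystander: leave it alone
- spanner: a steel combination spanner, 150 mm long, 8 mm thick, lying on the mat. A bystander: leave it alone
- bearing: a steel bearing ring, 32 mm across, 10 mm high, lying on the mat. A bystander: leave it alone
- washer: a steel thrust washer, 38 mm across, 4 mm thick, lying on the rig's plate. A bystander: leave it alone

How it is judged:
By the outcome, as a careful person would: the job done as asked, in the order asked, and still so for the second after the job is handed in, while the arm keeps its last pose, push and grip.
It also fails if it takes over 72 s, if anything falls off the work surface, if the arm or the gripper's body presses on something with over 40 N, if the wrist force passes 120 N, or if a joint passes its speed limit or range.

## Working session

There is one attempt and no reset: what is moved stays moved. The work goes in short steps, Python scripts to look and compute and a tool call to move; the robot and the scene stay as the last step left them, time stands still between calls to the robot, and variables do not carry over. Pictures are saved under pics/ and viewed, at most 10 in all, crops included, and the job is handed in when it is done.

Besides the shell and the picture viewer there is one more tool, called after ">>>" by a JSON object that holds its "op" and its "data". play_rows: Moves the arm, as the interface text tells. Its arguments: {"type":"object","properties":{"plan":{"type":"array"},"force":{"type":"number"}},"required":["plan"]}

```bash
mkdir -p pics
cat > h.py <<'E'
import numpy as np, cv2
from bench import env
def save(n,f,box=None,s=1):
    im=f["img"][...,::-1]
    if box: x0,y0,x1,y1=box; im=im[y0:y1,x0:x1]
    cv2.imwrite(f"pics/{n}.png",cv2.resize(im,None,fx=s,fy=s,interpolation=cv2.INTER_CUBIC))
def ray(f,u,v,z):
    K,R,t=map(np.array,(f["K"],f["R"],f["t"]))
    d=R.T@np.linalg.solve(K,[u,v,1]); c=-R.T@t
    return c+d*(z-c[2])/d[2]
def proj(f,X):
    p=np.array(f["K"])@(np.array(f["R"])@np.array(X)+np.array(f["t"])); return p[:2]/p[2]
E
python3 - <<'E'
from h import *
for n in("top","side"):
    f=env.grab_frame(n); save(n+"0",f,s=1.4)
    np.save(n+"0.npy",f,allow_pickle=True)
    print(n,np.round(f["K"],1).tolist(),(-np.array(f["R"]).T@np.array(f["t"])).round(3),np.round(f["R"],2).tolist())
print(env.state())
E
```

```text
top [[453.1, 0.0, 277.8], [0.0, 453.1, 210.0], [0.0, 0.0, 1.0]] [ 3.740e-01 -1.000e-03  1.287e+00] [[0.02, -1.0, 0.0], [-0.99, -0.02, -0.13], [0.13, 0.0, -0.99]]
side [[448.3, 0.0, 283.1], [0.0, 448.3, 209.3], [0.0, 0.0, 1.0]] [0.208 0.901 0.877] [[-0.94, -0.33, -0.01], [-0.2, 0.6, -0.77], [0.26, -0.73, -0.63]]
{'t': 0.1, 'qpos': array([72.31401272, 22.01092065,  0.9367816 , 78.55461689, -0.36145437,
       79.53930873, -2.66453152]), 'qd': array([ 0.06368706, -0.09197115, -0.02449576, -0.09229537,  0.05324437,
       -0.09365357, -0.03449527]), 'joint_efforts': array([ 3.83990744e-03, -6.29130793e+01,  8.48268159e-01, -3.72751951e+01,
        1.69036479e-02,  1.04856797e-02,  6.39510887e-06]), 'eef_pos': array([ 0.15199935, -0.60570996,  0.20127873]), 'ee_rot': array([[ 9.69928591e-01,  2.43389263e-01, -4.41941583e-04],
       [ 2.43389665e-01, -9.69927055e-01,  1.72582965e-03],
       [-8.60269002e-06, -1.78149554e-03, -9.99998413e-01]]), 'wrist_force': array([-0.18541806,  0.20071026, -1.14131275]), 'torque': array([ 0.013381  , -0.02254789,  0.00014231]), 'gripper_force': 0.0, 'width': 0.08529627467292757}
```

View pics/top0.png

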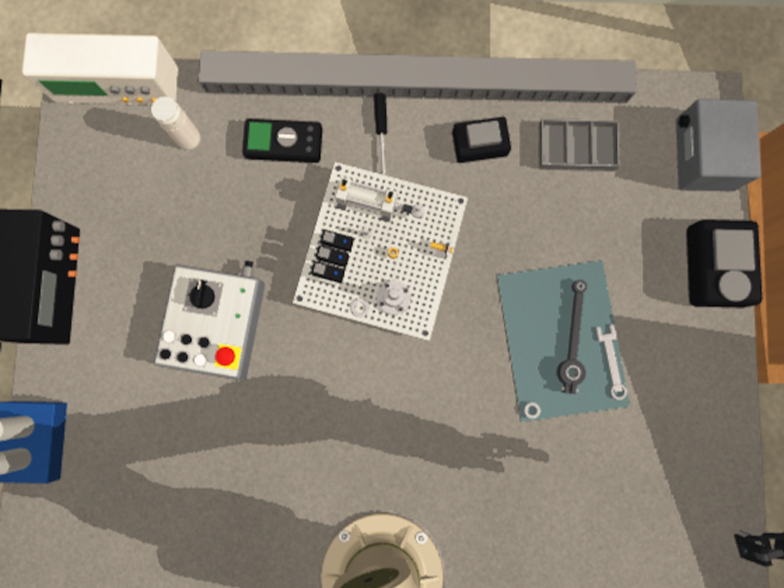

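View pics/side0.png

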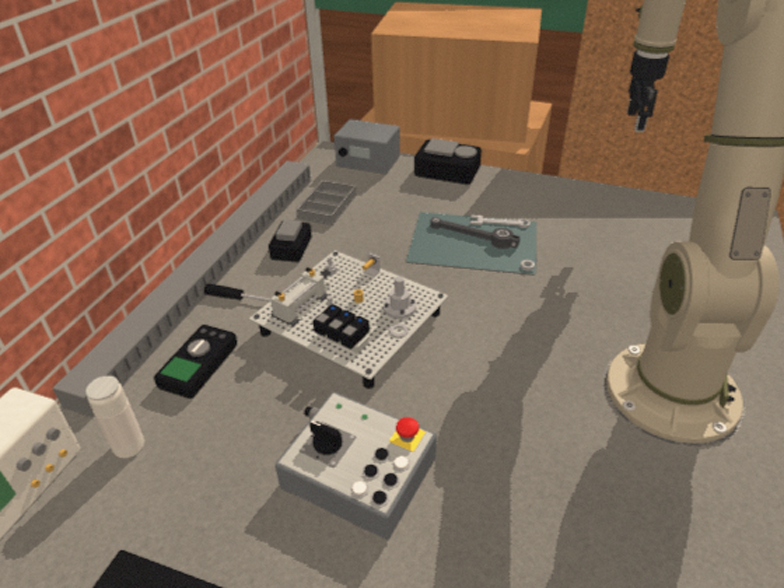

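Run:
```python
from h import *
f=np.load("top0.npy",allow_pickle=True).item()
g=np.load("side0.npy",allow_pickle=True).item()
def cr(f,x0,y0,s,w,h):
    im=cv2.resize(f["img"][y0:y0+h,x0:x0+w,::-1],None,fx=s,fy=s,interpolation=cv2.INTER_CUBIC)
    for k in range(0,w,10):
        cv2.line(im,(k*s,0),(k*s,6),(0,0,255),1); 
        if k%20==0: cv2.putText(im,str(x0+k),(k*s,16),0,.35,(0,0,255),1)
    for k in range(0,h,10):
        cv2.line(im,(0,k*s),(6,k*s),(0,0,255),1)
        if k%20==0: cv2.putText(im,str(y0+k),(8,k*s+4),0,.35,(0,0,255),1)
    return im
a=cr(f,105,185,5,85,90); b=cr(f,380,190,5,70,110)
im=np.zeros((600,800,3),np.uint8); im[:450,:425]=a; im[:550,440:790]=b
cv2.imwrite("pics/c1.png",im)
a=cr(f,205,112,4,100,140); b=cr(g,180,175,4,95,100) 
im=np.zeros((600,800,3),np.uint8); im[:560,:400]=cr(f,240,112,4,100,140); im[:400,410:790]=cr(g,220,180,4,95,100)
cv2.imwrite("pics/c2.png",im)
```

```text
(no output)
```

View pics/c1.png

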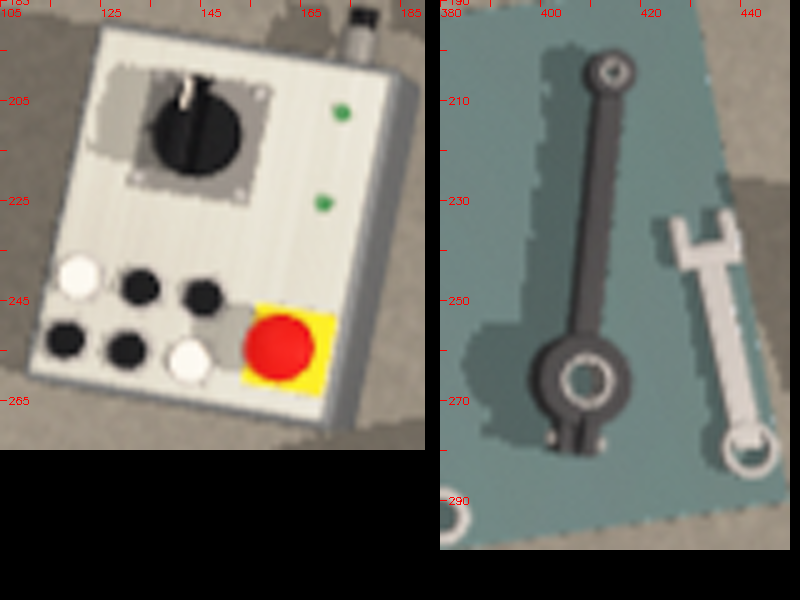

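View pics/c2.png

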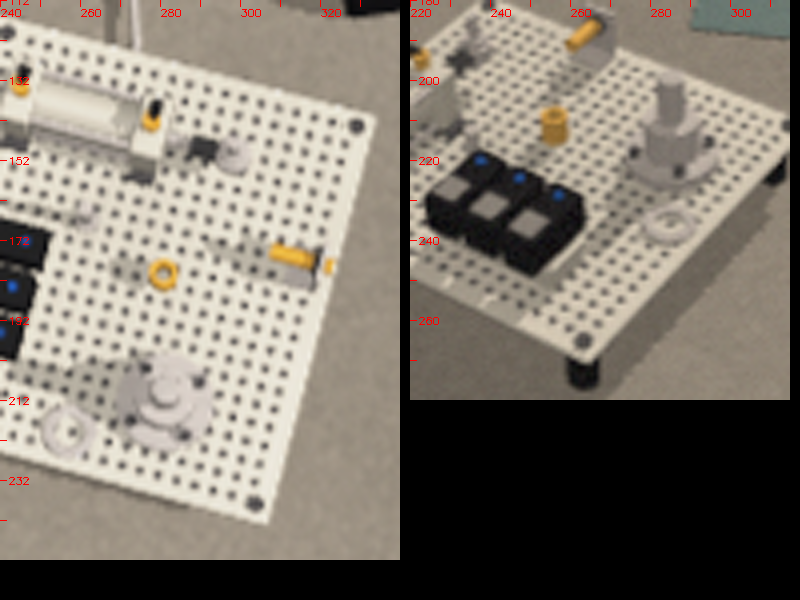

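Run:
```python
from h import *
np.set_printoptions(precision=4,suppress=True)
f=np.load("top0.npy",allow_pickle=True).item()
g=np.load("side0.npy",allow_pickle=True).item()
def fit(px,z,loc):
    W=np.array([ray(f,u,v,z)[:2] for u,v in px]); L=np.array(loc)
    A=(L-L.mean(0)).T@(W-W.mean(0)); th=np.arctan2(A[0,1]-A[1,0],A[0,0]+A[1,1])
    R=np.array([[np.cos(th),-np.sin(th)],[np.sin(th),np.cos(th)]]); t=W.mean(0)-R@L.mean(0)
    print("th",np.degrees(th),"t",t,"res",((R@L.T).T+t-W).round(4).tolist()); return R,t
print("console")
R,t=fit([(125.6,190.6),(183.6,199.8),(170.6,270.6),(111,260)],.065,[(.1,.085),(.1,-.085),(-.1,-.085),(-.1,.085)])
iso=R@[.045,.015]+t; print("iso",iso,proj(f,[*iso,.077]),proj(f,[*iso,.106]),proj(g,[*iso,.106]))
print("rig")
R,t=fit([(335/1.4,164/1.4),(334,141.2),(306.8,242.5),(295/1.4,304/1.4)],.046,[(.15,.14),(.15,-.14),(-.15,-.14),(-.15,.14)])
for n,l,z in(("stud",(-.0875,-.05),.122),("pin",(.0875,-.05),.105)):
    p=R@l+t; print(n,p,proj(f,[*p,z]),proj(g,[*p,z]))
print("stud px ray",ray(f,281.8,208.3,.122),ray(g,285.3,199,.122))
print("lever"); 
h=ray(f,380+147/5,190+381/5,.031); e=ray(f,380+172/5,190+72/5,.021); print(h,e,np.linalg.norm(h-e),np.degrees(np.arctan2(*(e-h)[1::-1])))
b=h+(e-h)*45/175; print("bal",b)
```

```text
console
th -7.913562582263309 t [0.4771 0.3496] res [[0.0045, 0.0034], [0.0029, -0.0052], [-0.0031, -0.0028], [-0.0043, 0.0046]]
iso [0.5237 0.3582] [144.3137 212.1274] [141.122  210.6964] [232.8959 304.9741]
rig
th -13.676531272383734 t [0.6296 0.0153] res [[0.0029, 0.0013], [0.0009, -0.0012], [-0.0031, -0.0031], [-0.0008, 0.0031]]
stud [ 0.5328 -0.0126] [282.368  209.6133] [285.504  198.1789]
pin [ 0.7028 -0.054 ] [299.0326 148.0222] [235.4252 183.1214]
stud px ray [ 0.5362 -0.011   0.122 ] [ 0.5321 -0.009   0.122 ]
lever
[ 0.3959 -0.3664  0.031 ] [ 0.5699 -0.3864  0.021 ] 0.17538445195308883 -6.545346273747284
bal [ 0.4407 -0.3716  0.0284]
```

>>> {"op": "play_rows", "data": {"plan": [[0.6, 3.3, 2.3, 0, 0, 0, -0.014], [0.6, 3.3, 2.3, 0, 0, 0, -0.014], [0.6, 3.3, 2.3, 0, 0, 0, -0.014], [0.6, 3.3, 2.3, 0, 0, 0, -0.014], [0.6, 3.3, 2.3, 0, 0, 0, -0.014], [0.6, 3.3, 2.3, 0, 0, 0, -0.014], [0.6, 3.3, 2.3, 0, 0, 0, -0.014], [0.6, 3.3, 2.3, 0, 0, 0, -0.014], [0.6, 3.3, 2.3, 0, 0, 0, -0.014]], "force": 40}}

```text
t: 1.0
eef_pos: [0.4501, -0.3979, 0.2018]
ee_rot: [[0.993, 0.119, -0.001], [0.119, -0.993, 0.0], [-0.001, -0.001, -1.0]]
wrist_force: [0.5, -1.5, 0.3]
width: 0.0514
gripper_force: 0.0
```

>>> {"op": "play_rows", "data": {"plan": [[0.6, 1.4, 3.9, 0, 0, 0, -0.014], [0.6, 1.4, 3.9, 0, 0, 0, -0.014], [0.6, 1.4, 3.9, 0, 0, 0, -0.014], [0.6, 1.4, 3.9, 0, 0, 0, -0.014], [0.6, 1.4, 3.9, 0, 0, 0, -0.014], [0.6, 1.4, 3.9, 0, 0, 0, -0.014], [0.6, 1.4, 3.9, 0, 0, 0, -0.014], [0.6, 1.4, 3.9, 0, 0, 0, -0.014], [0.6, 1.4, 3.9, 0, 0, 0, -0.014]]}}

```text
t: 1.9
eef_pos: [0.5752, -0.0467, 0.2018]
ee_rot: [[1.0, -0.007, -0.001], [-0.007, -1.0, -0.0], [-0.001, 0.0, -1.0]]
wrist_force: [0.0, -0.7, 0.2]
width: 0.0509
gripper_force: 0.0
```

>>> {"op": "play_rows", "data": {"plan": [[0.6, -0.5, 4.1, 0, 0, 0, -0.014], [0.6, -0.5, 4.1, 0, 0, 0, -0.014], [0.6, -0.5, 4.1, 0, 0, 0, -0.014], [0.6, -0.5, 4.1, 0, 0, 0, -0.014], [0.6, -0.5, 4.1, 0, 0, 0, -0.014], [0.6, -0.5, 4.1, 0, 0, 0, -0.014], [0.6, -0.5, 4.1, 0, 0, 0, -0.014], [0.6, -0.5, 4.1, 0, 0, 0, -0.014], [0.6, -0.5, 4.1, 0, 0, 0, -0.014], [0.6, 0, 0, 0, 0, 0, 0]]}}

```text
t: 2.9
eef_pos: [0.5261, 0.3282, 0.2014]
ee_rot: [[0.992, -0.123, -0.003], [-0.123, -0.992, 0.003], [-0.003, -0.003, -1.0]]
wrist_force: [-0.8, -0.0, -0.5]
width: 0.0513
gripper_force: 0.0
```

>>> {"op": "play_rows", "data": {"plan": [[0.6, -0.2, 1.5, 0, 0, 0, -0.014], [0.6, 0, 1.5, -1, 0, 0, 0], [0.6, 0, 0, -2.5, 0, 0, 0], [0.6, 0, 0, -2.5, 0, 0, 0], [0.6, 0, 0, -2, 0, 0, 0], [0.6, 0, 0, -1.5, 0, 0, 0], [0.6, 0, 0, -1.2, 0, 0, 0], [0.6, 0, 0, -1, 0, 0, 0], [0.6, 0, 0, 0, 0, 0, 0]]}}

```text
t: 3.8
eef_pos: [0.5276, 0.3503, 0.0838]
ee_rot: [[0.989, -0.146, -0.002], [-0.146, -0.989, -0.001], [-0.001, 0.001, -1.0]]
wrist_force: [0.1, -0.9, -0.3]
width: 0.0512
gripper_force: 0.0
```

Run:
```python
from h import *
a=env.grab_frame("top"); b=env.grab_frame("side")
def c(f,x,y,w=100,h=140,s=4): return cv2.resize(f["img"][y:y+h,x:x+w,::-1],None,fx=s,fy=s,interpolation=cv2.INTER_CUBIC)
cv2.imwrite("pics/g1.png",np.hstack([c(a,95,150),c(b,185,240)]))
print(env.state()["eef_pos"])
```

```text
[0.52835383 0.35103774 0.08565026]
```

View pics/g1.png

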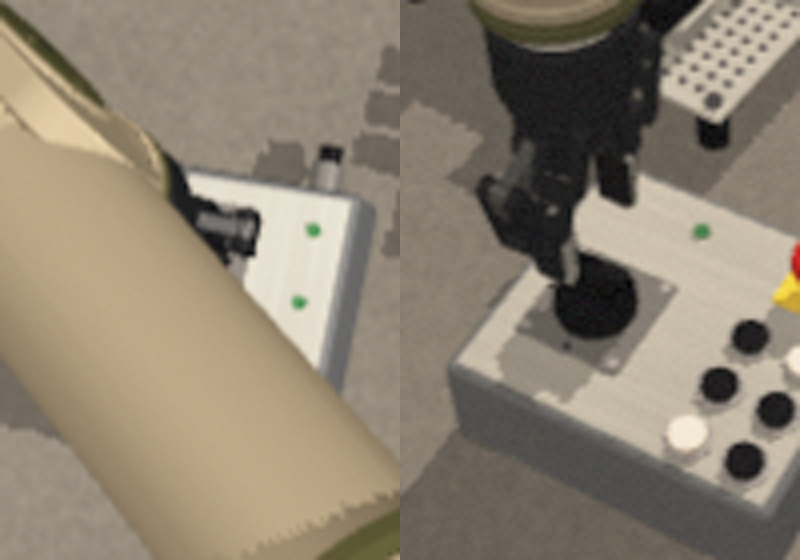

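>>> {"op": "play_rows", "data": {"plan": [[0.6, -0.45, 0.7, 0, 0, 0, 0.01], [0.6, 0, 0, -0.1, 0, 0, 0], [0.6, 0, 0, 0, 0, 0, 0], [0.6, 0, 0, 0, 0, 0, 0], [0, 0, 0, 0, 0, 0, 0], [0, 0, 0, 0, 0, 0, 0], [0, 0, 0, 0, 0, 0, 0], [0, 0, 0, 0, 0, 0, 0], [0, 0, 0, 0, 0, 0, 0], [0, 0, 0, 0, 0, 0, 0]], "force": 40}}

```text
t: 4.9
eef_pos: [0.5236, 0.3578, 0.0842]
ee_rot: [[0.991, -0.136, 0.0], [-0.136, -0.991, 0.0], [0.0, -0.0, -1.0]]
wrist_force: [0.2, 0.6, 0.5]
width: -0.0001
gripper_force: 0.0
```

Run:
```python
from h import *
a=env.grab_frame("top"); b=env.grab_frame("side")
def c(f,x,y,w=100,h=140,s=4): return cv2.resize(f["img"][y:y+h,x:x+w,::-1],None,fx=s,fy=s,interpolation=cv2.INTER_CUBIC)
cv2.imwrite("pics/g2.png",np.hstack([c(a,95,150),c(b,185,240)]))
s=env.state();print(s["eef_pos"],s["width"],s["gripper_force"],s["wrist_force"],proj(b,s["eef_pos"]),proj(b,[.5237,.3582,.077]))
```

```text
[0.52365257 0.35780756 0.08418969] -0.00041917983965547546 0.0 [ 0.83425368 -0.71784555 -0.71133163] [233.81207693 311.20729825] [233.98086384 313.39899283]
```

View pics/g2.png

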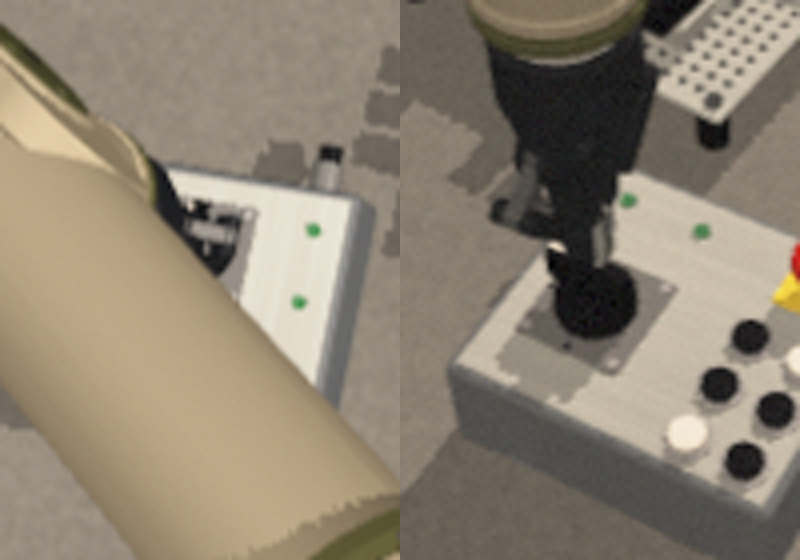

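Run:
```python
from h import *
b=env.grab_frame("side"); a=env.grab_frame("top")
def c(f,x,y,w,h,s): return np.clip(255*(cv2.resize(f["img"][y:y+h,x:x+w,::-1],None,fx=s,fy=s,interpolation=cv2.INTER_CUBIC)/255.)**.5,0,255).astype(np.uint8)
cv2.imwrite("pics/g3.png",np.hstack([c(b,205,275,50,60,10),c(a,130,195,30,60,10)]))
```

```text
(no output)
```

View pics/g3.png

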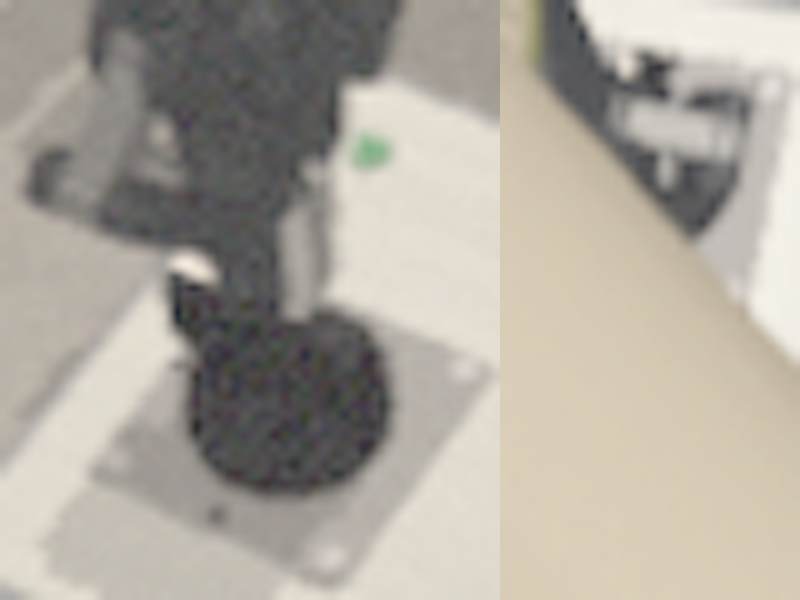

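Run:
```python
from h import *
np.set_printoptions(precision=4,suppress=True)
f=np.load("top0.npy",allow_pickle=True).item()
g=np.load("side0.npy",allow_pickle=True).item()
print(ray(f,142.6,203.4,.106),ray(g,224.2,301.6,.106), ray(f,144.6,212,.077))
s=env.state(); print(s["qpos"],s["joint_efforts"])
a=[0.5236+.022,.358-.003,.106]; print(proj(g,a),proj(f,a))
def c(f,x,y,w,h,s): return np.clip(255*(cv2.resize(f["img"][y:y+h,x:x+w,::-1],None,fx=s,fy=s,interpolation=cv2.INTER_CUBIC)/255.)**.5,0,255).astype(np.uint8)
cv2.imwrite("pics/g4.png",np.hstack([c(g,205,275,50,60,8),c(f,120,190,50,60,8)]))
```

```text
[0.5432 0.3555 0.106 ] [0.5454 0.356  0.106 ] [0.5241 0.3575 0.077 ]
[ -17.5498   30.24    -27.6938   84.9203   14.5787   68.4217 -145.2057] [  0.0056 -65.5772  -8.0864 -34.0522   0.0161   0.002   -0.0001]
[224.3166 301.2418] [142.8636 202.491 ]
```

View pics/g4.png

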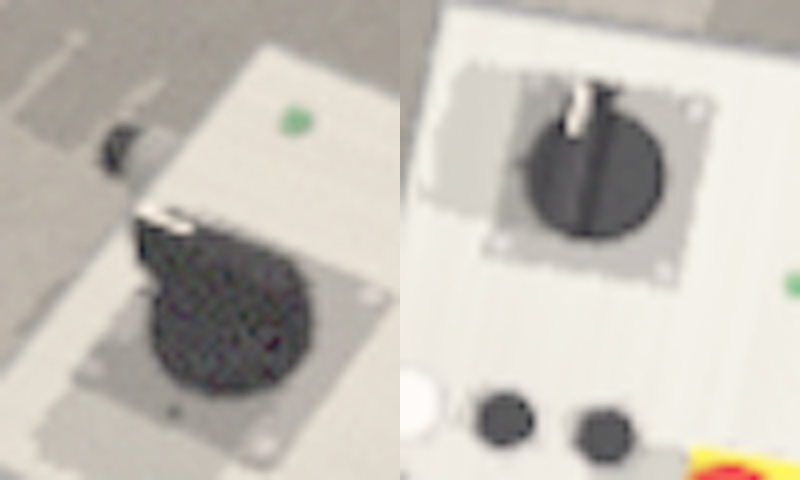

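>>> {"op": "play_rows", "data": {"plan": [[0, 0, 0, 0, 0, 0, 0.05], [0, 0, 0, 0, 0, 0, 0.05], [0, 0, 0, 0, 0, 0, 0.05], [0, 0, 0, 0, 0, 0, 0.05], [0, 0, 0, 0, 0, 0, 0]], "force": 40}}

```text
t: 5.6
eef_pos: [0.5236, 0.3578, 0.0841]
ee_rot: [[0.998, 0.065, -0.0], [0.065, -0.998, 0.0], [-0.0, -0.0, -1.0]]
wrist_force: [0.2, 0.2, 0.0]
width: -0.0003
gripper_force: 0.0
```

Run:
```python
from h import *
np.set_printoptions(precision=4,suppress=True)
for i in range(3):
    b=env.grab_frame("side")
    s=env.state(); print(s["torque"],s["wrist_force"],s["width"],s["gripper_force"],s["eef_pos"])
g=np.load("side0.npy",allow_pickle=True).item()
def stripe(f):
    im=f["img"][292:312,215:245].astype(int); return np.where(im.min(2)>150,1,0)
# white stripe pixel centroid
for f in(g,b):
    m=stripe(f); ys,xs=np.nonzero(m); k=xs+215; print(list(zip((xs+215).tolist(),(ys+292).tolist()))[-25:])
np.save("s1.npy",b,allow_pickle=True)
```

```text
[ 0.0258 -0.007  -0.0598] [ 0.2754 -0.6834  0.1318] -3.3321035372807705e-05 0.0 [0.5236 0.3578 0.0842]
[ 0.0219 -0.0291  0.0058] [ 0.3308  0.869  -0.3665] 0.0002359473016022677 0.0 [0.5236 0.3578 0.0842]
[ 0.0108 -0.0026  0.0234] [-0.0747  0.1409  0.7293] 0.00016826434329241208 0.0 [0.5237 0.3578 0.0842]
[(217, 308), (218, 308), (219, 308), (220, 308), (221, 308), (216, 309), (217, 309), (218, 309), (219, 309), (220, 309), (221, 309), (222, 309), (215, 310), (216, 310), (217, 310), (218, 310), (219, 310), (220, 310), (221, 310), (215, 311), (216, 311), (217, 311), (218, 311), (219, 311), (220, 311)]
[(216, 308), (217, 308), (218, 308), (219, 308), (220, 308), (221, 308), (216, 309), (217, 309), (218, 309), (219, 309), (220, 309), (221, 309), (215, 310), (216, 310), (217, 310), (218, 310), (219, 310), (220, 310), (221, 310), (215, 311), (216, 311), (217, 311), (218, 311), (219, 311), (220, 311)]
```

Run:
```python
from h import *
np.set_printoptions(precision=2,suppress=True)
g=np.load("side0.npy",allow_pickle=True).item()
p=np.array([.152,-.6057,.2013])
R=np.array([[.97,.243],[.243,-.97]])
for z in(.2013,.2143,.235): print(z,[proj(g,[*(p[:2]+R@[0,y]),z]) for y in(-.0427,0,.0427)])
c=np.array([.5284,.351])
for z in (.0857,.09,.11): print("g1",z,proj(g,[*(c+[.004,.0255]),z]),proj(g,[*(c-[.004,.0255]),z]))
im=g["img"][60:100,440:475,::-1]; cv2.imwrite("pics/t0.png",cv2.resize(im,None,fx=14,fy=14,interpolation=cv2.INTER_CUBIC))
```

```text
0.2013 [array([452.68, 105.04]), array([450.18,  99.3 ]), array([447.79,  93.8 ])]
0.2143 [array([453.59, 101.38]), array([451.06,  95.69]), array([448.63,  90.24])]
0.235 [array([455.06,  95.48]), array([452.47,  89.86]), array([449.99,  84.5 ])]
g1 0.0857 [226.48 316.32] [239.42 299.65]
g1 0.09 [226.3  315.08] [239.28 298.4 ]
g1 0.11 [225.45 309.21] [238.62 292.52]
```

View pics/t0.png

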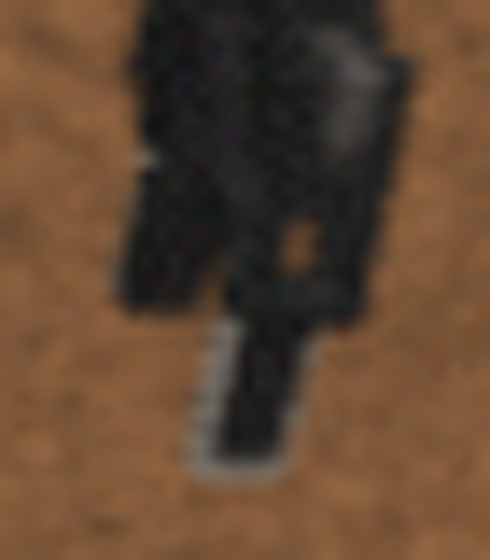

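>>> {"op": "play_rows", "data": {"plan": [[0.6, 0, 0, 0, 0, 0, -0.1], [0.6, 0, 0, 0, 0, 0, -0.1], [0.6, 0, 0, 0, 0, 0, 0], [0.6, 0, 0, 0, 0, 0, 0], [0.6, 0, 0, -0.5, 0, 0, 0], [0.6, 0, 0, -0.5, 0, 0, 0], [0.6, 0, 0, -0.5, 0, 0, 0], [0.6, 0, 0, -0.5, 0, 0, 0], [0.6, 0, 0, 0, 0, 0, 0]]}}

```text
t: 6.65
eef_pos: [0.5231, 0.3573, 0.0629]
ee_rot: [[0.991, -0.136, -0.002], [-0.136, -0.991, -0.001], [-0.001, 0.001, -1.0]]
wrist_force: [-0.1, 0.2, 0.4]
width: 0.0514
gripper_force: 0.0
```

>>> {"op": "play_rows", "data": {"plan": [[0, 0, 0, 0, 0, 0, 0], [0, 0, 0, 0, 0, 0, 0], [0, 0, 0, 0, 0, 0, 0], [0, 0, 0, 0, 0, 0, 0], [0, 0, 0, 0, 0, 0, 0], [0, 0, 0, 0, 0, 0, 0]], "force": 40}}

```text
t: 7.25
eef_pos: [0.5239, 0.3586, 0.0647]
ee_rot: [[0.991, -0.136, 0.001], [-0.136, -0.991, 0.001], [0.001, -0.002, -1.0]]
wrist_force: [1.6, 3.7, 0.2]
width: 0.011
gripper_force: 42.1
```

>>> {"op": "play_rows", "data": {"plan": [[0, 0, 0, 0, 0, 0, 0.08], [0, 0, 0, 0, 0, 0, 0.1], [0, 0, 0, 0, 0, 0, 0.1], [0, 0, 0, 0, 0, 0, 0.1], [0, 0, 0, 0, 0, 0, 0.1], [0, 0, 0, 0, 0, 0, 0.1], [0, 0, 0, 0, 0, 0, 0.1], [0, 0, 0, 0, 0, 0, 0.1], [0, 0, 0, 0, 0, 0, 0]], "force": 60}}

```text
t: 8.15
eef_pos: [0.5241, 0.3579, 0.0648]
ee_rot: [[0.799, 0.602, 0.001], [0.602, -0.799, 0.001], [0.001, 0.0, -1.0]]
wrist_force: [1.1, 1.2, 3.8]
width: 0.0102
gripper_force: 63.2
```

>>> {"op": "play_rows", "data": {"plan": [[0, 0, 0, 0, 0, 0, 0.1], [0, 0, 0, 0, 0, 0, 0.1], [0, 0, 0, 0, 0, 0, 0.1], [0, 0, 0, 0, 0, 0, 0.1], [0, 0, 0, 0, 0, 0, 0.1], [0, 0, 0, 0, 0, 0, 0.1], [0, 0, 0, 0, 0, 0, 0.1], [0, 0, 0, 0, 0, 0, 0.08], [0, 0, 0, 0, 0, 0, 0], [0, 0, 0, 0, 0, 0, 0]]}}

```text
t: 9.15
eef_pos: [0.5248, 0.3576, 0.0647]
ee_rot: [[0.151, 0.989, 0.002], [0.989, -0.151, 0.0], [0.001, 0.002, -1.0]]
wrist_force: [4.4, 1.1, 4.9]
width: 0.0102
gripper_force: 63.3
```

Run:
```python
from h import *
s=env.state(); print(s["torque"],s["wrist_force"],s["eef_pos"],s["ee_rot"][:,0],s["qpos"])
```

```text
[ 0.13208695 -1.24038517  0.22872109] [4.3666808  1.05534014 4.94490474] [0.52477753 0.35758131 0.06473951] [1.51127997e-01 9.88514028e-01 5.87150611e-04] [ -6.23403323  36.06994113 -45.18451988  85.4499032   26.55447521
  69.46563115 -63.95881548]
```

>>> {"op": "play_rows", "data": {"plan": [[0, 0, 0, 0, 0, 0, 0.02], [0, 0, 0, 0, 0, 0, 0], [0.6, 0, 0, 0, 0, 0, 0], [0.6, 0, 0, 0, 0, 0, 0], [0.6, 0, 0, 0, 0, 0, 0], [0.6, 0, 0, 2, 0, 0, 0], [0.6, 0, 0, 3, 0, 0, 0], [0.6, 0, 0, 4, 0, 0, 0], [0.6, 0, 0, 4, 0, 0, 0], [0.6, 0, 0, 2, 0, 0, 0]]}}

```text
t: 10.15
eef_pos: [0.5236, 0.3588, 0.2177]
ee_rot: [[0.126, 0.992, 0.002], [0.992, -0.126, 0.002], [0.002, 0.002, -1.0]]
wrist_force: [-0.0, 0.3, -0.1]
width: 0.0517
gripper_force: 0.0
```

>>> {"op": "play_rows", "data": {"plan": [[0.6, 0.7, -4, 0, 0, 0, -0.07], [0.6, 0.7, -4, 0, 0, 0, -0.07], [0.6, 0.7, -4, 0, 0, 0, -0.07], [0.6, 0.7, -4, 0, 0, 0, -0.07], [0.6, 0.7, -4, 0, 0, 0, -0.07], [0.6, 0.7, -4, 0, 0, 0, -0.07], [0.6, 0.7, -4, 0, 0, 0, -0.07], [0.6, 0.7, -4, 0, 0, 0, -0.07], [0.6, 0, -4, 0, 0, 0, -0.07], [0.6, 0, -4, 0, 0, 0, -0.07]]}}

```text
t: 11.15
eef_pos: [0.5789, -0.0435, 0.2136]
ee_rot: [[0.738, 0.675, -0.001], [0.675, -0.738, 0.001], [-0.001, -0.001, -1.0]]
wrist_force: [-0.5, -0.1, 0.3]
width: 0.051
gripper_force: 0.0
```

>>> {"op": "play_rows", "data": {"plan": [[0.6, -1.4, -3.3, 0, 0, 0, -0.08], [0.6, -1.4, -3.3, 0, 0, 0, -0.08], [0.6, -1.4, -3.3, 0, 0, 0, -0.08], [0.6, -1.4, -3.3, 0, 0, 0, -0.08], [0.6, -1.4, -3.3, 0, 0, 0, -0.08], [0.6, -1.4, -3.3, 0, 0, 0, -0.08], [0.6, -1.4, -3.3, 0, 0, 0, -0.08], [0.6, -1.4, -3.3, 0, 0, 0, -0.08], [0.6, -1.4, -3.3, 0, 0, 0, -0.08], [0.5, -1.4, -3.3, 0, 0, 0, -0.08]]}}

```text
t: 12.15
eef_pos: [0.4386, -0.3728, 0.2137]
ee_rot: [[0.998, -0.059, -0.001], [-0.059, -0.998, 0.001], [-0.001, -0.001, -1.0]]
wrist_force: [-0.4, 0.2, -0.1]
width: 0.0428
gripper_force: 0.0
```

Run:
```python
from h import *
np.set_printoptions(precision=4,suppress=True)
s=env.state(); print(s["eef_pos"],s["ee_rot"][:,0],s["qpos"],s["t"])
a=env.grab_frame("top"); b=env.grab_frame("side")
np.save("top1.npy",a,allow_pickle=True);np.save("side1.npy",b,allow_pickle=True)
im=a["img"][198:226,130:158].min(2); print(im[::1,::1].tolist() if 0 else "\n".join(" ".join("%3d"%v for v in r) for r in im))
```

```text
[ 0.4386 -0.3728  0.2137] [ 0.9982 -0.0592 -0.0009] [ 52.6981  16.8298 -19.596   84.6937   5.6393  79.5287 -60.5512] 12.15
160 160 161 161 161 150 142 142 140 143 150 145 157 164 164 163 162 165 166 166 166 165 162 165 163 161 163 164
159 161 162 162 162 136 135 135 115 113 120 118 133 143 141 145 149 146 163 166 166 163 163 164 163 162 164 163
160 161 161 160 162 132 140 140 115 103 105 108 106 110 109 113 114  98 131 145 143 144 149 146 158 163 164 163
160 161 161 161 154 119 120 117 107 105 104 106 104 104 104 105  89  70  97 110 109 114 121 118 136 144 142 143
161 161 160 162 149 117 104 104 104 105 104 105  96  93  86  90  95  94 102 105 104 105 105 107 111 112 119 129
160 162 162 162 141 111 104 105 103 104  90  77  62  59  49  56  69  77  89 101 105 105 105 106 105 105 133 143
160 162 161 162 131 107 104 104  90  77  55  33  29  28  29  28  26  33  52  78  99 105 105 104 105 104 130 132
160 162 161 161 129 107 104  90  58  31  27  27  27  27  28  28  27  27  26  41  71  99 105 105 106 104 109 105
160 163 161 138  98  91  86  57  32  27  27  27  26  27  27  28  27  27  27  28  
[... 1458 characters left out ...]
 104 104 105 104 106 154 168
151 130 144 127 107 102 103 103 103 102  95  80  73  72  73  72  75  82  99 104 104 105 105 105 104 101 153 167
133 122 129 114 107 104 103 103 103 104 103 103 104 105 105 104 105 104 104 104 104 104 104 104 107 112 156 168
144 137 136 121 121 113 107 107 107 105 103 103 104 105 105 104 104 104 104 105 105 105 114 111 110 128 160 168
161 157 157 148 146 140 138 139 138 122 122 113 109 110 109 107 105 106 105 105 105 109 134 134 112 139 163 168
160 156 158 159 158 157 159 160 159 150 148 143 141 140 140 123 120 114 109 111 109 111 131 137 115 153 167 169
159 157 157 159 156 157 158 158 160 162 162 161 162 162 163 150 147 144 141 141 141 125 127 128 114 154 166 188
```

>>> {"op": "play_rows", "data": {"plan": [[0.4, 0.2, 0.1, 0, 0, 0, -0.055], [0.4, 0, 0, -4, 0, 0, 0], [0.4, 0, 0, -4, 0, 0, 0], [0.4, 0, 0, -4, 0, 0, 0], [0.4, 0, 0, -3.5, 0, 0, 0], [0.4, 0, 0, -2.5, 0, 0, 0], [0.4, 0, 0, -1.5, 0, 0, 0], [0.4, 0, 0, 0, 0, 0, 0], [0.4, 0, 0, 0, 0, 0, 0]]}}

```text
t: 13.15
eef_pos: [0.4422, -0.3712, 0.02]
ee_rot: [[0.994, -0.111, 0.001], [-0.111, -0.994, -0.0], [0.001, 0.0, -1.0]]
wrist_force: [-0.3, 0.4, 0.3]
width: 0.034
gripper_force: 0.0
```

Run:
```python
from h import *
np.set_printoptions(precision=4,suppress=True)
s=env.state(); print(s["eef_pos"],s["ee_rot"],s["wrist_force"],s["width"])
a=env.grab_frame("side");np.save("s2.npy",a,allow_pickle=True)
g=np.load("side0.npy",allow_pickle=True).item()
d=np.abs(a["img"].astype(int)-g["img"]).sum(2)
for z in(.015,.02,.04): print(z,proj(a,[*s["eef_pos"][:2],z]))
def c(f,x,y,w,h,s): return cv2.resize(f["img"][y:y+h,x:x+w,::-1],None,fx=s,fy=s,interpolation=cv2.INTER_CUBIC)
cv2.imwrite("pics/g5.png",c(a,310,120,80,60,10))
```

```text
[ 0.4422 -0.3712  0.02  ] [[ 0.9939 -0.1106  0.0008]
 [-0.1106 -0.9939 -0.0002]
 [ 0.0008  0.0001 -1.    ]] [-0.2565  0.426   0.2505] 0.03404362528504432
0.015 [345.2583 167.0604]
0.02 [345.3716 165.8394]
0.04 [345.8296 160.9048]
```

View pics/g5.png

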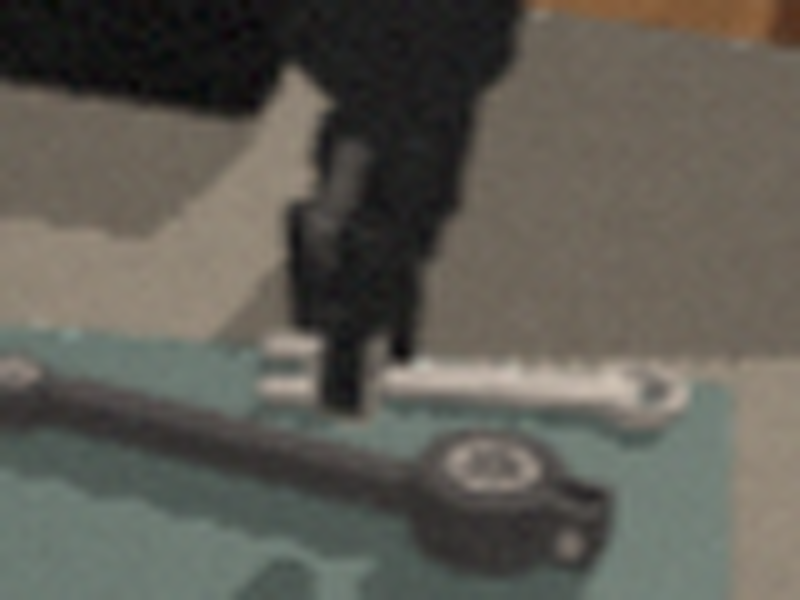

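>>> {"op": "play_rows", "data": {"plan": [[0.4, -0.1, 0, -1, 0, 0, 0], [0.4, 0, 0, -1, 0, 0, 0], [0.4, 0, 0, -0.8, 0, 0, 0], [0.4, 0, 0, -0.4, 0, 0, 0], [0.4, 0, 0, 0, 0, 0, 0]]}}

```text
t: 13.7
eef_pos: [0.44, -0.3707, -0.0138]
ee_rot: [[0.994, -0.111, -0.001], [-0.111, -0.994, 0.001], [-0.001, -0.001, -1.0]]
wrist_force: [0.1, 0.1, -1.3]
width: 0.0341
gripper_force: 0.0
```

>>> {"op": "play_rows", "data": {"plan": [[0.4, 0, 0, -0.3, 0, 0, 0], [0.4, 0, 0, 0, 0, 0, 0]]}}

```text
t: 13.9
eef_pos: [0.4406, -0.3712, -0.016]
ee_rot: [[0.994, -0.111, 0.0], [-0.111, -0.994, 0.0], [0.0, -0.0, -1.0]]
wrist_force: [-1.0, 0.0, 0.5]
width: 0.034
gripper_force: 0.0
```

>>> {"op": "play_rows", "data": {"plan": [[0.4, 0, 0, -0.3, 0, 0, 0], [0.4, 0, 0, 0, 0, 0, 0]]}}

```text
t: 14.1
eef_pos: [0.4405, -0.3712, -0.019]
ee_rot: [[0.994, -0.111, -0.0], [-0.111, -0.994, 0.0], [-0.0, -0.0, -1.0]]
wrist_force: [0.7, -0.3, -0.1]
width: 0.0339
gripper_force: 0.0
```

>>> {"op": "play_rows", "data": {"plan": [[0.4, 0, 0, -0.2, 0, 0, 0], [0.4, 0, 0, 0, 0, 0, 0]]}}

```text
t: 14.3
eef_pos: [0.4405, -0.3711, -0.021]
ee_rot: [[0.994, -0.111, -0.0], [-0.111, -0.994, 0.0], [-0.0, -0.0, -1.0]]
wrist_force: [-0.3, 0.4, -0.6]
width: 0.034
gripper_force: 0.0
```

>>> {"op": "play_rows", "data": {"plan": [[0.4, 0, 0, -0.2, 0, 0, 0], [0.4, 0, 0, 0, 0, 0, 0]]}}

```text
t: 14.5
eef_pos: [0.4405, -0.3711, -0.0231]
ee_rot: [[0.994, -0.111, -0.0], [-0.111, -0.994, 0.0], [-0.0, -0.0, -1.0]]
wrist_force: [0.4, -0.2, 1.0]
width: 0.0345
gripper_force: 0.0
```

>>> {"op": "play_rows", "data": {"plan": [[0.4, 0, 0, -0.2, 0, 0, 0], [0.4, 0, 0, 0, 0, 0, 0]]}}

```text
t: 14.7
eef_pos: [0.4405, -0.3711, -0.0251]
ee_rot: [[0.994, -0.111, -0.0], [-0.111, -0.994, 0.0], [-0.0, -0.0, -1.0]]
wrist_force: [-0.3, -0.1, -0.3]
width: 0.0343
gripper_force: 0.0
```

>>> {"op": "play_rows", "data": {"plan": [[0.4, 0, 0, -0.2, 0, 0, 0], [0.4, 0, 0, 0, 0, 0, 0]]}}

```text
t: 14.9
eef_pos: [0.4408, -0.3713, -0.0267]
ee_rot: [[0.994, -0.111, 0.0], [-0.111, -0.994, -0.0], [0.0, 0.0, -1.0]]
wrist_force: [-0.5, -0.1, 0.8]
width: 0.034
gripper_force: 0.4
```

>>> {"op": "play_rows", "data": {"plan": [[0.4, 0, 0, -0.2, 0, 0, 0], [0.4, 0, 0, 0, 0, 0, 0]]}}

```text
t: 15.1
eef_pos: [0.4408, -0.3714, -0.0269]
ee_rot: [[0.994, -0.111, 0.0], [-0.111, -0.994, -0.001], [0.0, 0.001, -1.0]]
wrist_force: [-7.7, 5.2, 20.8]
width: 0.0338
gripper_force: 10.1
```

>>> {"op": "play_rows", "data": {"plan": [[0.4, 0, 0, 0.65, 0, 0, 0], [0.4, 0, 0, 0, 0, 0, 0], [0, 0, 0, 0, 0, 0, 0], [0, 0, 0, 0, 0, 0, 0], [0, 0, 0, 0, 0, 0, 0], [0, 0, 0, 0, 0, 0, 0], [0, 0, 0, 0, 0, 0, 0]], "force": 100}}

```text
t: 15.8
eef_pos: [0.4406, -0.3713, -0.0221]
ee_rot: [[0.994, -0.111, 0.0], [-0.111, -0.994, -0.0], [0.0, 0.0, -1.0]]
wrist_force: [-1.3, 1.0, 6.4]
width: 0.013
gripper_force: 98.8
```

Run:
```python
from h import *
np.set_printoptions(precision=4,suppress=True)
s=env.state(); print(s["eef_pos"],s["ee_rot"],s["wrist_force"],s["torque"],s["width"],s["gripper_force"])
```

```text
[ 0.4406 -0.3713 -0.0221] [[ 0.9938 -0.1112  0.0001]
 [-0.1112 -0.9938 -0.0001]
 [ 0.0001  0.0001 -1.    ]] [-1.3039  1.0317  6.3721] [ 0.173   0.371  -0.1235] 0.012974005073654187 98.8396167755127
```

>>> {"op": "play_rows", "data": {"plan": [[0, 0, 0, 0.3, 0, 0, 0], [0, 0, 0, 0.7, 0, 0, 0], [0, 0, 0, 1, 0, 0, 0], [0, 0, 0, 1, 0, 0, 0], [0, 0, 0, 1, 0, 0, 0], [0, 0, 0, 0.5, 0, 0, 0], [0, 0, 0, 0.5, 0, 0, 0], [0, 0, 0, 0, 0, 0, 0], [0, 0, 0, 0, 0, 0, 0], [0, 0, 0, 0, 0, 0, 0]], "force": 100}}

```text
t: 16.8
eef_pos: [0.4403, -0.3709, 0.0272]
ee_rot: [[0.994, -0.111, -0.001], [-0.111, -0.994, 0.001], [-0.001, -0.001, -1.0]]
wrist_force: [0.4, 0.4, -6.8]
width: 0.0136
gripper_force: 97.9
```

Run:
```python
from h import *
np.set_printoptions(precision=4,suppress=True)
for i in range(3):
    f=env.grab_frame("top"); s=env.state(); print(s["eef_pos"],s["wrist_force"],s["torque"],s["width"],s["gripper_force"])
```

```text
[ 0.4403 -0.3709  0.0272] [-0.0709 -0.5162 -6.478 ] [0.0281 0.0044 0.0179] 0.013222031359718004 97.9333770275116
[ 0.4403 -0.371   0.0272] [ 0.3248 -0.1811 -7.173 ] [ 0.0299 -0.0069  0.0339] 0.013135309934835563 97.93394207954407
[ 0.4404 -0.371   0.0273] [-0.3629 -0.3161 -6.8372] [ 0.004  -0.0078 -0.052 ] 0.013793811222022638 97.93429255485535
```

Run:
```python
from h import *
np.set_printoptions(precision=4,suppress=True)
for n in("top0","side0"):
    f=np.load(n+".npy",allow_pickle=True).item()
    # rectify to z=.046: 1 px = 1 mm, x 0.4..0.9 (rows), y -.25..+.25 (cols)
    W=np.array([[.4,-.25],[.9,-.25],[.9,.25],[.4,.25]]); P=np.float32([proj(f,[*w,.046]) for w in W])
    H=cv2.getPerspectiveTransform(P,np.float32((W-[.4,-.25])*1000))
    r=cv2.warpPerspective(f["img"],H,(500,500),flags=cv2.INTER_CUBIC)
    m=(r.min(2)>(140 if n=="top0" else 150)).astype(np.uint8)
    m=cv2.morphologyEx(m,cv2.MORPH_CLOSE,np.ones((9,9)))
    m=cv2.morphologyEx(m,cv2.MORPH_OPEN,np.ones((25,25)))
    c=max(cv2.findContours(m,0,2)[0],key=cv2.contourArea)
    (cx,cy),(w,h),a=cv2.minAreaRect(c); print(n,cx/1000+.4,cy/1000-.25,w,h,a)
```

```text
top0 0.6335174560546875 0.016877929687500015 283.13525390625 308.33026123046875 75.89168548583984
side0 0.6794646301269531 -0.06435336303710937 70.05696105957031 177.15359497070312 13.5704345703125
```

>>> {"op": "play_rows", "data": {"plan": [[0, 0, 0, 1, 0, 0, 0], [0, 0, 0, 2, 0, 0, 0], [0, 0, 0, 2, 0, 0, 0], [0, 0, 0, 2, 0, 0, 0], [0, 0, 0, 2, 0, 0, 0], [0, 0, 0, 2, 0, 0, 0], [0, 0, 0, 1, 0, 0, 0], [0, 0, 0, 0.5, 0, 0, 0], [0, 0, 0, 0, 0, 0, 0]], "force": 100}}

```text
t: 17.85
eef_pos: [0.4407, -0.3713, 0.153]
ee_rot: [[0.994, -0.111, 0.0], [-0.111, -0.994, -0.0], [0.001, 0.0, -1.0]]
wrist_force: [0.1, -0.5, -7.8]
width: 0.0133
gripper_force: 98.1
```

>>> {"op": "play_rows", "data": {"plan": [[0, 0.5, 1.3, 0, 0, 0, -0.01], [0, 1.0, 2.5, 0, 0, 0, -0.01], [0, 1.2, 3, 0, 0, 0, -0.01], [0, 1.2, 3, 0, 0, 0, -0.01], [0, 1.2, 3, 0, 0, 0, -0.01], [0, 1.2, 3, 0, 0, 0, -0.01], [0, 1.2, 3, 0, 0, 0, -0.01], [0, 1.2, 3, 0, 0, 0, -0.01], [0, 1.2, 3, 0, 0, 0, -0.01], [0, 1.2, 3, 0, 0, 0, -0.01]]}}

```text
t: 18.85
eef_pos: [0.5512, -0.0919, 0.1514]
ee_rot: [[0.978, -0.21, -0.002], [-0.21, -0.978, 0.0], [-0.002, 0.0, -1.0]]
wrist_force: [0.5, -0.6, -6.4]
width: 0.0133
gripper_force: 98.1
```

>>> {"op": "play_rows", "data": {"plan": [[0, 1.2, 3, 0, 0, 0, -0.011], [0, 0.9, 2.2, 0, 0, 0, -0.01], [0, 0.4, 1.3, 0, 0, 0, -0.01], [0, 0.2, 0.7, 0, 0, 0, 0], [0, 0, 0, -0.5, 0, 0, 0], [0, 0, 0, -0.5, 0, 0, 0], [0, 0, 0, 0, 0, 0, 0], [0, 0, 0, 0, 0, 0, 0], [0, 0, 0, 0, 0, 0, 0]]}}

```text
t: 19.75
eef_pos: [0.5786, -0.0219, 0.1428]
ee_rot: [[0.971, -0.241, 0.0], [-0.241, -0.971, -0.0], [0.0, 0.0, -1.0]]
wrist_force: [-0.1, -0.6, -7.2]
width: 0.0132
gripper_force: 98.3
```

Run:
```python
from h import *
np.set_printoptions(precision=4,suppress=True)
f=env.grab_frame("side"); t=env.grab_frame("top"); s=env.state(); print(s["eef_pos"],s["ee_rot"],s["wrist_force"],s["torque"])
np.save("s3.npy",f,allow_pickle=True);np.save("t3.npy",t,allow_pickle=True)
a=np.radians(-13.9); u=np.array([np.cos(a),np.sin(a)]); b=s["eef_pos"][:2]; zu=s["eef_pos"][2]+.0251; print("zu",zu)
for n,g in(("side",f),("top",t)):
    print(n,"hubtop",proj(g,[*(b-.045*u),zu+.028]),"hubbot",proj(g,[*(b-.045*u),zu]),"eyetop",proj(g,[*(b+.13*u),zu+.018]),"eye end",proj(g,[*(b+.144*u),zu+.009]),"stud",proj(g,[.535,-.0108,.122]))
    d=(g["img"].max(2)<75)
    e=proj(g,[*(b+.13*u),zu+.009]).astype(int); x0,y0=e-[16,12]
    print(x0,y0);print("\n".join(" ".join("%3d"%v for v in r) for r in g["img"][y0:y0+24,x0:x0+32].max(2)))
```

```text
[ 0.5787 -0.0216  0.143 ] [[ 0.9707 -0.2403  0.0005]
 [-0.2403 -0.9707 -0.0001]
 [ 0.0005 -0.     -1.    ]] [ 0.3242  0.4195 -7.3561] [-0.0034 -0.0248 -0.0272]
zu 0.16805523893545926
side hubtop [284.2652 176.2222] hubbot [284.358  184.8145] eyetop [232.3324 159.8834] eye end [228.72   161.1055] stud [284.5285 198.4011]
216 150
113 125 116 112 108 110 108 109 107 106 107  99  96  95  98  97  93  90  92  87  89  88  99 115 105  93  92  88  96 108 125 139
 91  89  90  90  97 103 109 117 118 114 110 104 109 111 109 108 104 101  99  95  95 100 117 108  89  90  90  90 100 127 142 140
 89  90  90  90  91  92  88  88  92  96 100 108 113 117 112 112 114 112 110 108 107 128 127  85  95  91  92  90 110 138 142 146
 86  86  90  88  92  89  89  88  90  91  90  88  88  89  94 100 117 126 120 113 115 109  87  90  94  91 100 118 138 139 140 142
 90  90  88  90  89  90  90  87  91  89  87  90  89  91  92  89  89  90  86  84  90  89  93  90  91  99 112 135 144 143 141 142
 86  89  90  88  88  90  89  88  87  90  90  87  89  92  90  92  88  90  90  88  87  92  90  91  98 106 129 147 142 145 143 146
 9
[... 4819 characters left out ...]
 220 219 220 220 220 220 184 167 159 130 110 157 200 207 208
220 220 221 221 220 220 220 221 221 220 221 220 221 220 220 220 221 221 221 221 221 204 199 176 167 162 134 108 147 199 208 208
221 221 222 222 222 221 221 221 221 221 221 222 221 221 221 221 222 221 222 222 205 177 168 169 168 164 137 111 145 197 207 207
222 222 221 221 222 221 221 221 221 222 222 221 222 222 222 222 222 221 222 222 184 168 167 167 167 166 139 112 137 193 207 207
222 221 221 221 221 222 221 222 222 222 222 221 222 221 222 222 221 221 221 221 183 166 165 167 166 165 145 116 121 182 205 207
221 221 221 222 222 221 222 222 222 222 222 222 221 221 221 221 221 221 220 204 174 165 165 166 165 165 147 117 109 166 201 208
```

>>> {"op": "play_rows", "data": {"plan": [[0, 0, 0, -0.2, 0, 0, 0], [0, 0, 0, -0.2, 0, 0, 0], [0, 0, 0, -0.2, 0, 0, 0], [0, 0, 0, 0, 0, 0, 0], [0, 0, 0, 0, 0, 0, 0], [0, 0, 0, 0, 0, 0, 0], [0, 0, 0, 0, 0, 0, 0], [0, 0, 0, 0, 0, 0, 0]]}}

```text
t: 20.65
eef_pos: [0.5787, -0.0211, 0.1367]
ee_rot: [[0.971, -0.24, 0.0], [-0.24, -0.971, 0.0], [0.0, -0.0, -1.0]]
wrist_force: [0.6, -0.0, -7.3]
width: 0.0135
gripper_force: 98.3
```

Run:
```python
from h import *
np.set_printoptions(precision=4,suppress=True)
g=env.grab_frame("side"); s=env.state(); print(s["eef_pos"],s["wrist_force"],s["qd"].max())
a=np.radians(-13.9); u=np.array([np.cos(a),np.sin(a)]); b=s["eef_pos"][:2]; zu=s["eef_pos"][2]+.0251; print("zu",zu)
print(proj(g,[*(b-.045*u),zu+.028]),proj(g,[*(b-.045*u),zu]),proj(g,[*(b+.13*u),zu+.018]),proj(g,[.535,-.0108,.122]))
x0,y0=268,166
print(x0,y0);print("\n".join(" ".join("%3d"%v for v in r) for r in g["img"][y0:y0+46,x0:x0+32].max(2)))
```

```text
[ 0.5787 -0.0212  0.1367] [ 0.8947 -0.1098 -6.8594] 0.0844823213150919
zu 0.1618486588987493
[284.2595 178.2382] [284.3521 186.7749] [232.4755 161.8159] [284.5285 198.4011]
268 166
 68  34  33  30  32  36  30  33  33  55 115 145 143 141 142 143 144 143 144 144 143 142 148 146 144 145 141 126 118 119 120 118
 62  34  30  28  31  32  36  54  56  92 131 142 144 141 141 142 141 141 143 140 143 143 145 140 142 142 132 116 124 119 117 117
 34  33  32  27  28  29  60  97 107 118 140 138 140 144 137 141 141 143 141 140 145 144 144 144 142 145 136 125 118 118 118 118
 36  26  33  32  30  29  43  87 110 125 142 141 139 139 140 137 141 143 146 144 144 143 145 143 143 140 129 120 121 119 115 120
 32  32  34  29  26  28  26  65  97 123 142 140 140 141 140 143 142 145 146 141 144 143 141 145 141 138 136 138 119 118 116 117
 32  29  34  32  30  32  25  69 102 120 139 141 141 144 141 144 142 146 140 138 141 141 144 143 144 134 116 120 118 119 117 117
 30  40  43  56  49  30  27  66  99 122 139 143 139 139 138 135 139 137 137 138 140 139 142 143 140 129 113 120 119 116 119 118
 32  55  80  91  69  25
[... 4268 characters left out ...]
 121 118 120 142 180 201 178 157 190 212 211 212 183 149 190
193 163 156 188 208 206 207 178 143 185 205 198 193 170 131 117 120 121 118 119 142 178 181 158 153 184 206 195 194 202 212 213
192 165 154 184 199 189 195 204 207 210 198 196 190 168 131 118 118 125 120 122 145 178 190 195 206 207 189 145 139 184 204 199
182 206 205 206 177 126 150 194 202 192 190 190 184 166 136 121 123 121 120 121 150 187 190 193 197 199 202 200 197 210 186 143
153 191 197 195 190 185 194 208 182 151 170 183 165 140 130 123 122 121 123 133 169 193 188 183 167 139 169 210 209 205 190 156
205 191 157 140 175 207 204 204 179 137 142 149 144 144 139 131 130 130 137 167 190 186 184 166 151 158 183 206 187 174 199 210
```

```bash
python3 -c "
from bench import env
print(env.finish_job())"
```

```text
the job is handed in; nothing more can be done
None
```

I switched the isolator off first, then lifted the lever by its balance point. It is held level about 4 cm above the stud, hub over the stud and eye over the rod pin, and I handed the job in still gripping it there.

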